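# Load a fresh cell into the microscope's power pack and clip it in

### The arm

A 6-joint arm with a two-finger parallel gripper is mounted at the origin on a cart in front of the work surface, level with it; the furniture and walls round the work are solid. World frame = base frame: x ahead of the robot, y to its left, z up, the work surface at z = 0. Lengths are in mm, angles in rad, forces in N, time in s.
With the tool pointing down it reaches from about 325 to 775 mm from the base axis. Payload 9.3 kg.
Tool frame: the origin (TCP) lies at the very end of the fingers, on their centre line; the grasp point (between the pads) lies 19 mm behind it (manip.tcp_to_grasp is the z of the grasp point in the tool frame, in mm); z points along the fingers, y is the line along which they close (so a half turn about z gives the same grasp; the last joint's range is limited). The gripper opens to 85 mm and grips with 20 to 120 N. Pads are 22 mm wide; open, the fingers measure 114 mm over their backs; the gripper's body (76 mm by 85 mm) begins 54 mm behind the grasp point. The pads swing forward as they close: fully open they stand 13 mm farther back than shut.
Start: joints at [1.173, 0.259, 0.021, 1.334, 0, 1.418], TCP at [133.301, 533.599, 231.279] pointing down, gripper open.
Joint ranges: [-3.04, 3.04], [-0.91, 1.82], [-1.04, 1.36], [-1.92, 1.95], [-1.52, 1.45], [-3.14, 3.14]. Speed limits (rad/s): [2.22, 2.22, 2.79, 3.14, 3.14, 3.14].

### API

Orientations are given as a 3x3 rotation matrix whose columns are the frame's x, y, z axes.
In Python, from workcell import manip, imaging, models gives the robot as it stands.
- The arm moves only by the tool jog_arm, never from a script. Its argument "plan" is a list of rows, each a list of 7 numbers: the turn, a rotation vector about the world's x, y, z in degrees, then the shift along the world's x, y, z in cm, then the finger opening in cm, from 0 to 8.54. In form: [[wx, wy, wz, x, y, z, claw], ...]. A call has 1 to 8 rows; each row is the pose to reach, as a shift and turn from the pose commanded when the call began; what a row does not reach only later rows make up. A row lasts 1/10 s, in which the tool goes at most 50 mm and 8.59 degrees, less where a joint would pass 70% of its speed; a pose out of reach is approached as far as the arm can. A call with a gripper value outside its range is refused whole. The fingers move at their own pace and stop on an object; the grip force is fixed at half the most. Time passes only in rows, so rows that repeat a pose let the fingers close. It gives the time, the measured TCP pose, the force, the opening and the grip force at its end, in the units of the state.
- manip.get_state(): the state, without advancing time (a new reading comes with each control period).
- imaging.camera(name): name is "scene" or "top"; returns a dict with "pixels" (400x640x3 uint8, red, green, blue), "fx", "fy", "cx", "cy" (pixels), "world_to_cam" (4x4, takes a point from world to camera coordinates). Camera axes: x right, y down, z forward; pixel columns grow to the right and rows downward; lengths in mm; the calibration is good to about 2 mm. A picture is of the moment at which its call begins. There is no depth.
- manip.job_done(): hands the job in; it is judged then, once.
Trained networks look in a picture, given as the dict that the camera call returned (one of the last four; its "shot" number tells which), for a name from the list of things; names that differ only in an ending like _2 or _b are one class to them, and where a whole thing is asked for, a point or a joint stands for the part that bears it (a point fixed in the world has none). Each returns a list of dicts, best first, with "score" (0 to 1); they miss things now and then, are a little off and sometimes report something else, mostly with a low value. They report only what shows in the picture. A call takes as long as a camera call. They do not tell look-alikes from the thing itself.
- models.recognise(picture, query): "bbox" ([left, top, width, height] in pixels, round what is visible of it).
The state is a dict: "clock": time; "joint_positions": joint angles; "qvel": joint speeds; "joint_torque": joint torques, N m; "eef_pos": TCP position; "orientation": TCP orientation; "force": force on the tool from outside, world axes, zero at the start; "moment": the same for the moment, N m; "finger_gap": opening from 0.0 (shut) to 1.0 (fully open); "grip_force": force on a finger pad.
Only numpy, scipy, OpenCV 4.12 (cv2) and the standard library are available. Lean on these libraries where they do the work, as an engineer would, in place of code of your own. Each camera call takes 0.05 s, during which the arm holds its last target. There are 200 camera calls.

### The job

Take the charged blue cell from the white charging dock and load it into the black bay of the sloping grey power pack: flat end against the coil spring first, then the white end rolled down until it sits home under the retaining lip. Then push the orange clip straight down over the white-banded half of the cell and the steel saddle beneath it until both arms snap under the saddle, and leave it there, with the cup and the tape roll undisturbed.

Things in the scene. Friction and masses are not known exactly. Their poses are not given: they have to be found in the camera images.
- cell_mid (a point): Middle of the loose round cell (26 mm diameter, 70 mm long, 95 g; blue sleeve, white band at the + end). Its x axis runs along the cell to the + end. At the start it lies level, 42 mm above the bench, across two narrow saddles of the dock that hold it 22 to 34 mm either side of its middle; between them its sides are free down to the dock's base, 14 mm above the bench.
- cell_plus (a point): Tip of the cell's + end: a steel button of 10 mm diameter and 2 mm height on the white-banded end, 35 mm from the cell's middle. The other (-) end is flat.
- bay: The pack's fixed black cell bay. Origin: middle of a seated cell; x along it, up the 16 deg slope, away from the spring; y across; z off the face. Half-round steel saddles at x -38 to -28 and 10 to 28 mm (rolled edges 31 mm apart over all, at z -1.5); between them the sides are free down to the foot plate at z -21. End wall face at x 35; lip over x 30 to 35, z 15 to 18 mm, level with the wall's top.
- spring (a joint): Travel in m of the 16 mm steel plate on the bay's coil spring: 0 free (plate at bay x -31 mm), 0.004 with a seated cell, at most 0.014. It pushes to bay +x with 2 N plus 0.5 N per mm. Its housing stands behind it from x -46.5 to -60 mm, up to z 12 mm. To pass the lip a level cell must press it 0.009 or more; released, the spring slides the cell home under the lip.
- clip_tab (a point): Centre of the thumb tab (14 x 12 x 20 mm in x, y, z; pinch it across y) on the loose orange clip. 26 mm below it is the axis of the round it clips over. Two sprung arms, 14 mm wide in x, 37 mm over all in y, reach 40 mm below it; the clip stands on their flared toes on the bench. Its flat bridge, under the tab, rests on the cell when home. Snapping the arms over the rolled saddle edges takes 5 to 15 N.
- cup_white: White screw-cap sample cup, 48 mm wide, 60 mm tall, standing near the work; origin at the centre of its underside. Not to be disturbed.
- tape: Roll of brown tape lying flat, 90 mm wide, 48 mm tall; origin at the centre of its underside. Not to be disturbed.
Things that resemble listed ones, but are neither listed nor needed, are in the scene too. Of the things that look like the part that bears clip_tab, the larger one is meant.

How it is judged (in metres and radians):
On the way:
1. the cell sits home in the bay, flat end on the spring, + end under the lip (x of cell_mid in the frame of bay between -0.003 and 0.003 m and y of cell_mid in the frame of bay between -0.0025 and 0.0025 m and z of cell_mid in the frame of bay between -0.0025 and 0.0025 m and x of cell_plus in the frame of bay above 0.03 m and angle between the x axis of cell_mid and the x axis of bay, either way round below 0.06 rad), for 0.2 s.
At the end, for the whole second after the job is handed in: the cell lies home in the bay within 3 mm along and 2.5 mm across and in height, in line within 3.4 deg, + end under the lip; the clip is snapped down over it: tab centre 23 to 28.5 mm above the cell's axis, 9 to 26 mm up the slope from its middle, 4 mm off centre at most, square within 8.6 deg (all of step 1 and x of clip_tab in the frame of bay between 0.009 and 0.026 m and y of clip_tab in the frame of bay between -0.004 and 0.004 m and z of clip_tab in the frame of bay between 0.023 and 0.0285 m and angle between the z axis of clip_tab and the z axis of bay, either way round below 0.15 rad); the robot touches nothing.
It fails at once if the cup or the tape roll is shifted by more than 2 cm (distance of any of cup_white, tape from where it was at the start of the episode above 0.02 m).
It also fails if it takes over 46 s, if anything falls off the work surface, if the arm or the gripper's body presses on something with over 40 N, if the wrist force passes 120 N, or if a joint passes its speed limit or range.

## Working session

There is one attempt and no reset: what is moved stays moved. The work goes in short steps, Python scripts to look and compute and a tool call to move; the robot and the scene stay as the last step left them, time stands still between calls to the robot, and variables do not carry over. Pictures are saved under pics/ and viewed, at most 10 in all, crops included, and the job is handed in when it is done.

Besides the shell and the picture viewer there is one more tool, called after "Call:" as name(argument=value, ...) on one line, values as JSON. jog_arm: Moves the arm, as the interface text tells. Its arguments: {"type":"object","properties":{"plan":{"type":"array","items":{"type":"array","items":{"type":"number"}}}},"required":["plan"]}

```bash
mkdir -p pics; python3 - <<'E'
from workcell import manip, imaging, models
import cv2, numpy as np
s=manip.get_state(); print(s['clock'],s['eef_pos'],s['orientation'],s['finger_gap'],manip.tcp_to_grasp)
for n in ('scene','top'):
    p=imaging.camera(n); cv2.imwrite(f'pics/{n}0.png',p['pixels'][:,:,::-1])
    print(n,p['fx'],p['cx'],p['cy'],np.round(p['world_to_cam'],4).tolist())
    for q in ('cell_mid','bay','clip_tab','cup_white','tape','spring'):
        print(q,[(r['bbox'],round(r['score'],2)) for r in models.recognise(p,q)])
E
```

```text
0.0 [133.19853986 533.31981434 230.63625426] [[-9.70188135e-01  2.42352476e-01 -5.09675626e-04]
 [ 2.42352947e-01  9.70187272e-01 -1.30630146e-03]
 [ 1.77895412e-04 -1.39087957e-03 -9.99999017e-01]] 1.0012873010948933 -18.700000000000003
scene 433.21900922825574 325.9756110797625 195.44199328078994 [[-0.7872, -0.6166, -0.0109, 224.2523], [-0.2823, 0.376, -0.8826, 286.9287], [0.5483, -0.6917, -0.47, 441.6854], [0.0, 0.0, 0.0, 1.0]]
cell_mid [([252.0, 243.4, 41.3, 29.1], 0.63)]
bay [([323.7, 175.1, 53.0, 40.3], 0.62), ([384.7, 164.1, 44.7, 37.7], 0.44)]
clip_tab [([292.1, 218.8, 14.8, 26.2], 0.5), ([322.4, 240.2, 12.9, 6.8], 0.5)]
cup_white [([264.7, 195.7, 26.1, 33.4], 0.61)]
tape [([388.2, 163.8, 39.9, 37.9], 0.6)]
spring [([358.6, 195.8, 7.3, 4.4], 0.5)]
top 479.78948099296576 322.98868022634184 204.92275636443256 [[0.0182, -0.9997, -0.0132, -215.9441], [-0.9924, -0.0165, -0.1223, 469.9802], [0.1221, 0.0153, -0.9924, 1028.1971], [0.0, 0.0, 0.0, 1.0]]
cell_mid [([236.6, 208.9, 32.7, 20.7], 0.86), ([298.2, 194.7, 16.0, 10.4], 0.47)]
bay [([356.9, 181.8, 28.0, 53.6], 0.82)]
clip_tab [([297.6, 194.6, 13.7, 8.0], 0.64)]
cup_white [([305.7, 156.5, 20.0, 25.0], 0.64)]
tape [([423.8, 208.6, 44.0, 44.0], 0.88)]
spring [([373.3, 219.9, 4.1, 5.6], 0.56)]
```

```bash
python3 - <<'E'
import cv2
a=cv2.imread('pics/top0.png')[140:265,220:480]; cv2.imwrite('pics/t1.png',cv2.resize(a,None,fx=3,fy=3,interpolation=cv2.INTER_CUBIC))
a=cv2.imread('pics/scene0.png')[140:290,240:440]; cv2.imwrite('pics/s1.png',cv2.resize(a,None,fx=4,fy=4,interpolation=cv2.INTER_CUBIC))
E
```

```text
(no output)
```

View pics/t1.png

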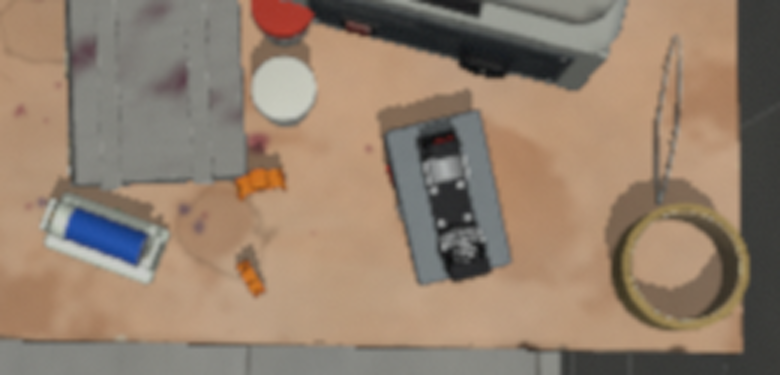

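View pics/s1.png

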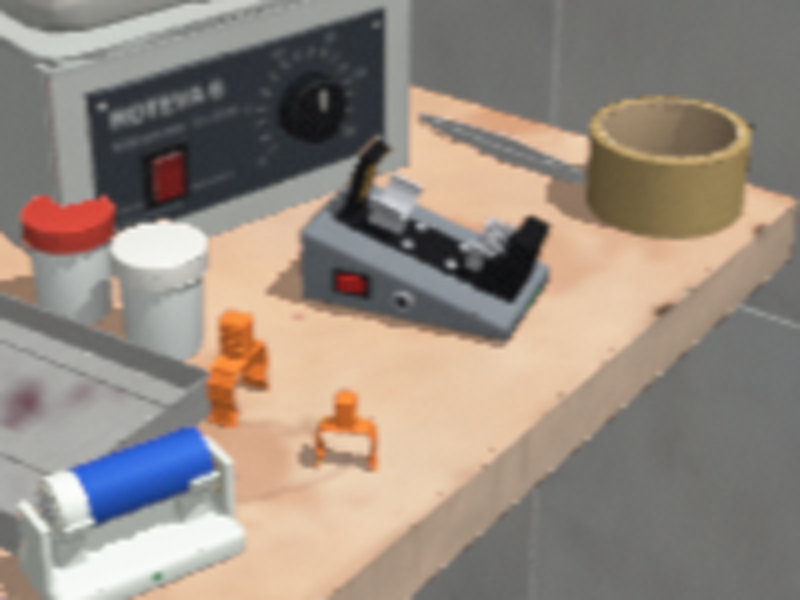

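```bash
cat > h.py <<'E'
from workcell import manip, imaging, models
import cv2, numpy as np
def proj(p,P):
    c=(np.c_[np.atleast_2d(P),np.ones(len(np.atleast_2d(P)))]@p['world_to_cam'].T)
    return np.c_[p['fx']*c[:,0]/c[:,2]+p['cx'],p['fy']*c[:,1]/c[:,2]+p['cy']]
def ray(p,uv):
    T=p['world_to_cam'];R=T[:3,:3];o=-R.T@T[:3,3]
    return o,R.T@np.array([(uv[0]-p['cx'])/p['fx'],(uv[1]-p['cy'])/p['fy'],1])
def at_z(p,uv,z):
    o,d=ray(p,uv);return o+d*(z-o[2])/d[2]
def tri(p1,a,p2,b):
    o1,d1=ray(p1,a);o2,d2=ray(p2,b);t=np.linalg.lstsq(np.c_[d1,-d2],o2-o1,rcond=None)[0]
    A=o1+t[0]*d1;B=o2+t[1]*d2;return (A+B)/2,np.linalg.norm(A-B)
def mask(p,kind):
    h=cv2.cvtColor(p['pixels'],cv2.COLOR_RGB2HSV)
    lo,hi={'blue':((105,120,60),(130,255,255)),'orange':((5,215,120),(18,255,255))}[kind]
    return cv2.inRange(h,lo,hi)
def blobs(p,kind,mn=12):
    n,l,s,c=cv2.connectedComponentsWithStats(mask(p,kind))
    return [(s[i],c[i],np.argwhere(l==i)[:,::-1]) for i in range(1,n) if s[i][4]>=mn]
E
python3 - <<'E'
from h import *
t=imaging.camera('top');s=imaging.camera('scene')
for k in('blue','orange'):
  for n,p in(('top',t),('scene',s)):
    for st,c,pt in blobs(p,k):
        r=cv2.minAreaRect(pt.astype(np.float32)); print(k,n,st,c.round(1),np.round(cv2.boxPoints(r),1).tolist())
        if k=='blue' and n=='top': print([at_z(p,q,42).round(1).tolist() for q in cv2.boxPoints(r)],at_z(p,c,42+9))
        if k=='orange' and n=='top': print(at_z(p,c,40).round(1),at_z(p,c,30).round(1))
im=np.zeros((600,800,3),np.uint8)
a=cv2.resize(t['pixels'][178:238,354:388],None,fx=9,fy=9,interpolation=cv2.INTER_CUBIC);b=cv2.resize(s['pixels'][172:216,322:380],None,fx=8,fy=8,interpolation=cv2.INTER_CUBIC)
im[:540,:306]=a;im[:352,320:784]=b
c=cv2.resize(s['pixels'][215:260,288:340],None,fx=5,fy=5,interpolation=cv2.INTER_CUBIC);im[360:585,320:580]=c
c=cv2.resize(t['pixels'][190:240,295:325],None,fx=4.7,fy=4.7,interpolation=cv2.INTER_CUBIC);im[360:595,600:741]=c
cv2.imwrite('pics/p2.png',im[:,:,::-1])
E
```

```text
blue top [ 72 201  37  20 208] [ 89.9 210.9] [[71.80000305175781, 202.89999389648438], [107.9000015258789, 201.0], [108.9000015258789, 219.0], [72.69999694824219, 220.89999389648438]]
[[467.3, 341.2, 42.0], [472.8, 262.0, 42.0], [433.3, 257.0, 42.0], [427.8, 335.9, 42.0]] [449.49133985 295.5234792   51.        ]
blue top [242 210  26  18 263] [254.6 218.2] [[240.89999389648438, 218.39999389648438], [244.6999969482422, 208.6999969482422], [268.3999938964844, 217.89999389648438], [264.6000061035156, 227.60000610351562]]
[[439.5, -30.6, 42.0], [460.9, -38.0, 42.0], [441.7, -90.2, 42.0], [420.4, -82.7, 42.0]] [439.65755655 -61.82805157  51.        ]
blue scene [142 203  11   6  26] [146.8 205.7] [[141.39999389648438, 206.1999969482422], [151.89999389648438, 202.6999969482422], [152.6999969482422, 205.10000610351562], [142.1999969482422, 208.60000610351562]]
blue scene [258 247  35  23 459] [275.6 257.9] [[257.8999938964844, 256.70001220703125], [289.0, 245.0], [294.29998779296875, 259.0], [263.1000061035156, 270.70001220703125]]
blue scene [148 264  20  14  73] [158.6 270.3] [[147.8000030517578, 274.70001220703125], [166.1999969482422, 263.70001220703125], [168.10000610351562, 266.79998779296875], [149.6999969482422, 277.79998779296875]]
blue scene [  0 334  50  34 274] [ 21.5 351.7] [[-2.5999999046325684, 362.5], [47.599998474121094, 333.29998779296875], [50.400001525878906, 338.20001220703125], [0.30000001192092896, 367.3999938964844]]
```

View pics/p2.png

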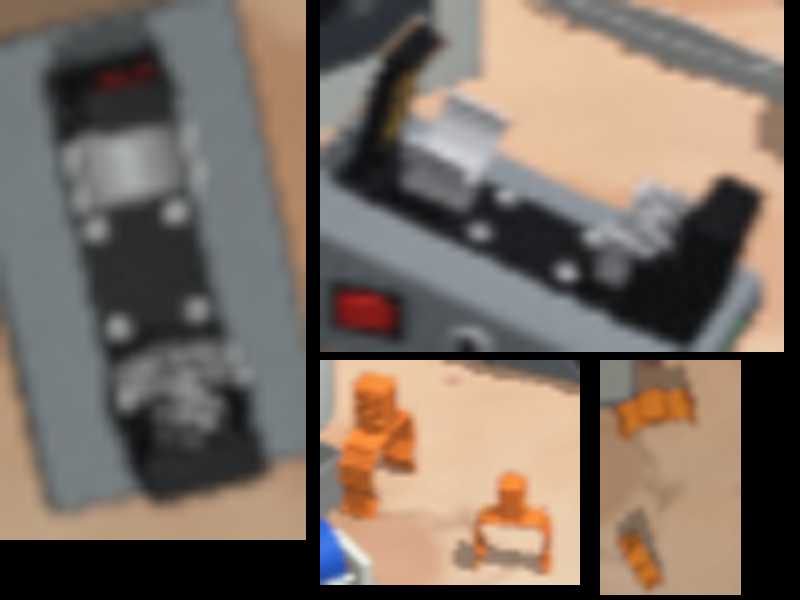

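```bash
cat > fit.py <<'E'
from h import *
from scipy.optimize import least_squares
from scipy.spatial.transform import Rotation as Ro
def bayR(yaw): return (Ro.from_euler('z',yaw)*Ro.from_euler('y',-np.radians(16))).as_matrix()
def w(q,P): return np.atleast_2d(P)@bayR(q[3]).T+q[:3]
T=lambda x,y:(354+x/9-.5,178+y/9-.5)
S=lambda x,y:(322+(x-320)/8-.5,172+y/8-.5)
top=[((8,0,-1.5),None)]
tp=np.array([[19,15.5,-1.5],[19,-15.5,-1.5],[-60,0,12]]);tu=np.array([T(72,172),T(195,155),T(210,485)])
mid=np.array([T(134.5,221),T(157.5,318)])
sp=np.array([[35,-13,18],[-60,-13,12],[28,-15.5,-1.5],[10,-15.5,-1.5]]);su=np.array([S(440,38),S(762,195),S(445,95),S(508,122)])
E
python3 - <<'E'
from fit import *
t=imaging.camera('top');s=imaging.camera('scene')
def res(q):
    a=proj(t,w(q,tp))-tu;b=proj(s,w(q,sp))-su
    m=proj(t,w(q,[[6,0,-20],[-15,0,-20]]));d=(m[1]-m[0])/np.linalg.norm(m[1]-m[0]);n=np.array([-d[1],d[0]])
    return np.r_[a.ravel(),b.ravel(),(mid-m[0])@n]
r=least_squares(res,[480,-290,50,.2],loss='soft_l1');print(r.x.round(3),res(r.x).round(1))
q=r.x;np.save('q.npy',q)
# cell
d=np.array([np.cos(np.radians(69.8)),np.sin(np.radians(69.8)),0]);m=np.array([443,-54.5,42])
print('cell scene -/mid/+',proj(s,[m-35*d,m,m+35*d]).round(1).tolist(),'top',proj(t,[m-35*d,m,m+35*d]).round(1).tolist())
for n,p in(('top',t),('scene',s)):
    h=cv2.cvtColor(p['pixels'],cv2.COLOR_RGB2HSV);M=cv2.inRange(h,(4,165,90),(18,255,255));k,l,st,c=cv2.connectedComponentsWithStats(M)
    for i in range(1,k):
        if st[i][4]>10: print(n,st[i],c[i].round(1),[x.round(1).tolist() for x in cv2.minAreaRect(np.argwhere(l==i)[:,::-1].astype(np.float32)) if 0] )
def draw(img,p,sx,off,scale):
    L=[]
    for y in(-15.5,15.5):L.append([(10,y,-1.5),(28,y,-1.5)]);L.append([(-38,y,-1.5),(-28,y,-1.5)])
    for x,z in((30,18),(35,18),(30,15),(35,-21),(-46.5,12),(-60,12)):L.append([(x,-13,z),(x,13,z)])
    for y in(-13,13):L.append([(35,y,-21),(35,y,18)]);L.append([(-46.5,y,12),(-60,y,12)])
    th=np.linspace(np.pi,2*np.pi,12)
    for x in(10,28):L.append([(x,13*np.cos(a),13*np.sin(a)) for a in th])
    for l in L:
        u=(proj(p,w(q,l))+.5-off)*scale
        cv2.polylines(img,[np.round(u).astype(int)],False,(0,255,0),1)
a=np.ascontiguousarray(cv2.resize(t['pixels'][178:238,354:388],None,fx=10,fy=10,interpolation=cv2.INTER_CUBIC));draw(a,t,0,np.array([354,178]),10)
b=np.ascontiguousarray(cv2.resize(s['pixels'][172:216,322:380],None,fx=7.5,fy=7.5,interpolation=cv2.INTER_CUBIC));draw(b,s,0,np.array([322,172]),7.5)
im=np.zeros((600,800,3),np.uint8);im[:600,:340]=a;im[:b.shape[0],350:350+b.shape[1]]=b
cv2.imwrite('pics/o1.png',im[:,:,::-1])
E
```

```text
[ 4.73447e+02 -3.09810e+02  5.07140e+01  2.45000e-01] [-0.1  0.9  0.3 -0.5  0.   0.9 -0.5 -1.3 -0.2  0.5 -0.1  0.1 -0.3  0.3
  0.3  0.1]
cell scene -/mid/+ [[288.9, 252.9], [269.7, 259.8], [249.5, 266.9]] top [[266.9, 222.8], [252.0, 217.0], [237.1, 211.2]]
top [211  41  31  17 131] [227.9  50.7] []
top [299 196  16  10 100] [306.1 200. ] []
top [  0 222  19  21 190] [  9.3 231.4] []
top [300 227   8  11  43] [303.2 232.3] []
scene [189 179  15  16 152] [196.8 186.7] []
scene [134 191  18  14 150] [142.8 197.8] []
scene [179 197  17  14 155] [187.7 203.7] []
scene [109 202  23  13 169] [122.1 207.9] []
scene [292 218  15  29 230] [298.4 230.9] []
scene [320 238  14  12  73] [326.5 243.9] []
scene [253 362  33   9 115] [269.2 366.7] []
```

View pics/o1.png

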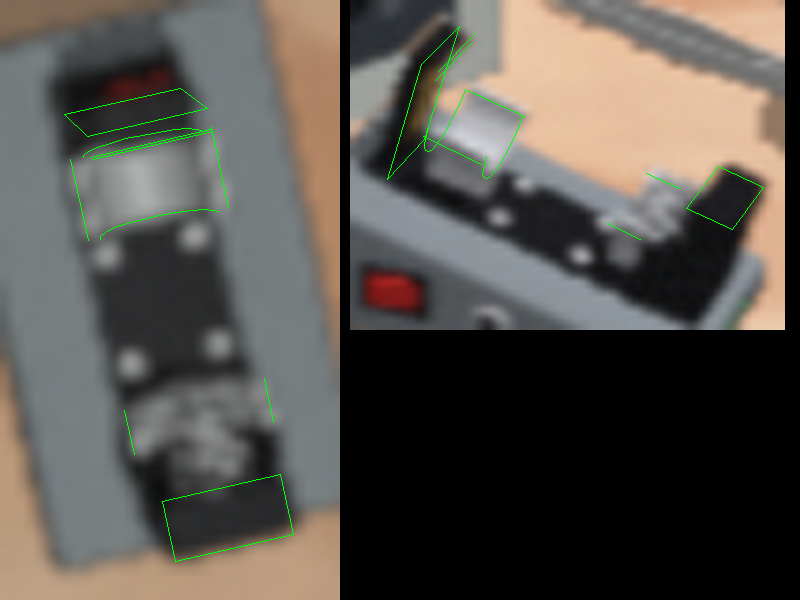

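Call:
jog_arm(plan=[[0,0,-96.2,30.7,-59.5,-11,5.6],[0,0,-96.2,30.7,-59.5,-11,5.6],[0,0,-96.2,30.7,-59.5,-11,5.6],[0,0,-96.2,30.7,-59.5,-11,5.6],[0,0,-96.2,30.7,-59.5,-11,5.6],[0,0,-96.2,30.7,-59.5,-11,5.6],[0,0,-96.2,30.7,-59.5,-11,5.6],[0,0,-96.2,30.7,-59.5,-11,5.6]])

```text
clock: 1.7
eef_pos: [314.8, 181.1, 166.5]
orientation: [[-0.12, 0.993, 0.001], [0.993, 0.12, 0.0], [0.0, 0.001, -1.0]]
force: [1.3, 1.0, 0.8]
finger_gap: 0.66
grip_force: 0.0
```

```bash
python3 - <<'E'
from h import *
t=imaging.camera('top');s=imaging.camera('scene')
h=cv2.cvtColor(t['pixels'],cv2.COLOR_RGB2HSV);M=cv2.inRange(h,(4,165,90),(18,255,255));k,l,st,c=cv2.connectedComponentsWithStats(M)
for i in range(1,k):
    if 90<st[i][4]<120 and st[i][0]>290:
        P=np.argwhere(l==i)[:,::-1].astype(float);W=np.array([at_z(t,x,35)[:2] for x in P]);C=np.cov(W.T);e,v=np.linalg.eigh(C)
        print(P.min(0),P.max(0),e,np.degrees(np.arctan2(v[1,1],v[0,1])),cv2.minAreaRect(W.astype(np.float32)))
for z in(30,40,50):print(z,at_z(t,(306.5,199.5),z).round(1),proj(s,at_z(t,(306.5,199.5),z)).round(1))
print(tri(t,(306.5,199.3),s,(299,222.5)),tri(t,(306.1,199),s,(299.5,219)))
E
```

```text
[299. 196.] [314. 205.] [18.72991095 97.23218944] 105.55361111979883 ((483.4681701660156, -170.69461059570312), (17.390161514282227, 34.407711029052734), 14.054201126098633)
30 [ 484.8 -171.3   30. ] [[298.2 227. ]]
40 [ 483.4 -171.8   40. ] [[298.7 222.6]]
50 [ 482.1 -172.3   50. ] [[299.2 218.1]]
(array([ 483.48884141, -172.06083582,   40.10657552]), np.float64(0.9069250442421982)) (array([ 482.5524937 , -171.96350248,   48.18160108]), np.float64(2.1317923941086794))
```

Call:
jog_arm(plan=[[0,0,-27.1,12.5,-24.3,-6,5.6],[0,0,-27.1,12.5,-24.3,-6,5.6],[0,0,-27.1,12.5,-24.3,-6,5.6],[0,0,-27.1,12.5,-24.3,-6,5.6],[0,0,-27.1,12.5,-24.3,-6,5.6],[0,0,-27.1,12.5,-24.3,-6,5.6],[0,0,-27.1,12.5,-24.3,-6,5.6],[0,0,-27.1,12.5,-24.3,-6,5.6]])

```text
clock: 2.6
eef_pos: [439.2, -60.2, 106.1]
orientation: [[0.341, 0.94, -0.001], [0.94, -0.341, 0.001], [0.0, -0.001, -1.0]]
force: [-0.1, 0.4, 0.4]
finger_gap: 0.653
grip_force: 0.0
```

Call:
jog_arm(plan=[[0,0,0,0.1,-0.2,-4,5.6],[0,0,0,0.1,-0.2,-7,5.6],[0,0,0,0.1,-0.2,-8,5.6],[0,0,0,0.1,-0.2,-8,5.6]])

```text
clock: 3.0
eef_pos: [439.4, -61.0, 26.0]
orientation: [[0.339, 0.941, -0.002], [0.941, -0.339, 0.001], [0.0, -0.002, -1.0]]
force: [0.0, -0.0, 1.3]
finger_gap: 0.657
grip_force: 0.0
```

```bash
python3 - <<'E'
from h import *
t=imaging.camera('top');s=imaging.camera('scene')
im=np.zeros((600,800,3),np.uint8)
im[:360,:400]=cv2.resize(t['pixels'][190:250,220:287],(400,360));im[:420,400:]=cv2.resize(s['pixels'][210:290,235:311],(400,420))
cv2.imwrite('pics/g1.png',im[:420,:,::-1])
E
```

```text
(no output)
```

View pics/g1.png

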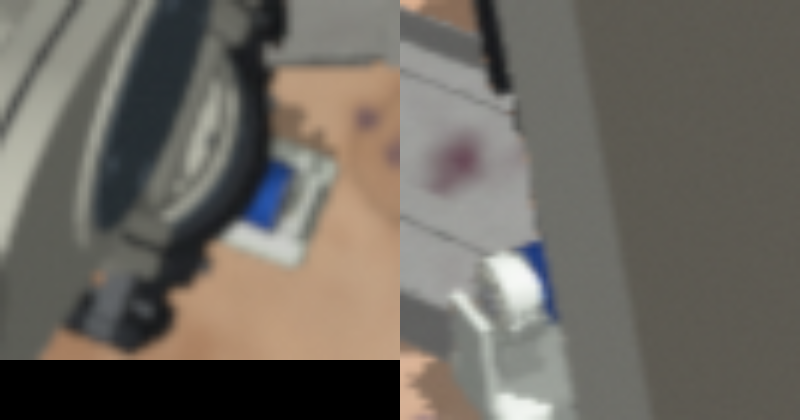

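Call:
jog_arm(plan=[[0,0,0,0,0,0,2.0],[0,0,0,0,0,0,2.0],[0,0,0,0,0,0,2.0],[0,0,0,0,0,0,2.0],[0,0,0,0,0,0,2.0],[0,0,0,0,0,0,2.0]])

```text
clock: 3.7
eef_pos: [440.1, -61.9, 27.7]
orientation: [[0.34, 0.94, 0.001], [0.94, -0.34, 0.0], [0.0, 0.001, -1.0]]
force: [-6.3, 2.9, 15.1]
finger_gap: 0.286
grip_force: 58.1
```

Call:
jog_arm(plan=[[0,0,0,0,0,2,2.0],[0,0,0,0,0,7,2.0],[0,0,0,0,0,12,2.0],[0,0,0,0,0,12,2.0]])

```text
clock: 4.1
eef_pos: [443.1, -63.1, 152.8]
orientation: [[0.34, 0.94, 0.01], [0.94, -0.34, -0.003], [0.0, 0.01, -1.0]]
force: [0.8, -0.5, -1.7]
finger_gap: 0.283
grip_force: 59.6
```

```bash
cat > plan.py <<'E'
from fit import *
# cell in tool: axis = tool x, mid at (dx, 0, -h)
def toolpose(q,ex,ez,th,y=0,dx=8.,h=14.5,L=35):
    B=bayR(q[3]);r=B@Ro.from_euler('y',-np.radians(th)).as_matrix()  # cell frame: x along +, z off
    E=q[:3]+B@np.array([ex,y,ez]);m=E+L*r[:,0]
    R=np.c_[r[:,0],-r[:,1],-r[:,2]]
    return m-R@np.array([dx,0,-h]),R
def rel(p,R,p0,R0):
    return np.r_[np.degrees(Ro.from_matrix(R@R0.T).as_rotvec()),(p-p0)/10].round(2)
E
python3 - <<'E'
from plan import *
st=manip.get_state();p0,R0=st['eef_pos'],st['orientation'];print(p0,st['force'],st['finger_gap'],st['grip_force'])
s=imaging.camera('scene');t=imaging.camera('top')
m=p0+R0@np.array([8,0,-14.5]);x=R0[:,0]
print('pred scene -,mid,+',proj(s,[m-35*x,m,m+35*x]).round(1).tolist())
for S,c,P in blobs(s,'blue',20):print(S,c.round(1),cv2.boxPoints(cv2.minAreaRect(P.astype(np.float32))).round(1).tolist())
q=np.load('q.npy');q[1]+=.6;q[3]=.248;np.save('q2.npy',q)
for a in[(-20,70,30),(-20,5,30)]:
    p,R=toolpose(q,*a);print(a,p.round(1),rel(p,R,p0,R0))
E
```

```text
[443.07353957 -63.07848286 152.75909298] [ 0.794995   -0.49269743 -1.7076742 ] 0.28346145296528447 59.55267548561096
pred scene -,mid,+ [[283.8, 184.7], [262.8, 190.5], [240.8, 196.6]]
[251 182  15  20 203] [259.1 191.4] [[250.39999389648438, 185.0], [263.5, 181.3000030517578], [268.20001220703125, 197.8000030517578], [255.1999969482422, 201.5]]
[142 203  11   6  28] [146.9 205.7] [[141.39999389648438, 206.1999969482422], [151.89999389648438, 202.6999969482422], [152.6999969482422, 205.10000610351562], [142.1999969482422, 208.60000610351562]]
[145 264  24  16  88] [157.3 271.2] [[143.89999389648438, 277.1000061035156], [166.1999969482422, 263.70001220703125], [168.10000610351562, 266.8999938964844], [145.8000030517578, 280.29998779296875]]
[  0 334  51  34 275] [ 21.8 351.6] [[-2.5999999046325684, 362.70001220703125], [48.0, 332.3999938964844], [50.900001525878906, 337.20001220703125], [0.4000000059604645, 367.6000061035156]]
(-20, 70, 30) [ 464.4 -311.5  121.8] [ 32.49 -35.01 -52.55   2.13 -24.84  -3.09]
(-20, 5, 30) [ 481.8 -307.1   59.4] [ 32.49 -35.01 -52.55   3.87 -24.4   -9.34]
```

Call:
jog_arm(plan=[[32.5,-35,-52.5,2.1,-24.8,-2.4,2],[32.5,-35,-52.5,2.1,-24.8,-2.4,2],[32.5,-35,-52.5,2.1,-24.8,-2.4,2],[32.5,-35,-52.5,2.1,-24.8,-2.4,2],[32.5,-35,-52.5,2.1,-24.8,-2.4,2],[32.5,-35,-52.5,2.1,-24.8,-2.4,2],[32.5,-35,-52.5,2.1,-24.8,-2.4,2],[32.5,-35,-52.5,2.1,-24.8,-2.4,2]])

```text
clock: 5.0
eef_pos: [460.4, -310.4, 120.8]
orientation: [[0.683, 0.28, 0.675], [0.2, -0.96, 0.195], [0.703, 0.002, -0.712]]
force: [0.3, 0.1, -0.3]
finger_gap: 0.281
grip_force: 59.5
```

Call:
jog_arm(plan=[[0,0,0,0,0,0,2],[0,0,0,0,0,0,2]])

```text
clock: 5.2
eef_pos: [460.6, -309.9, 121.5]
orientation: [[0.684, 0.287, 0.671], [0.209, -0.958, 0.196], [0.699, 0.006, -0.715]]
force: [0.9, 0.1, -0.2]
finger_gap: 0.284
grip_force: 59.5
```

```bash
python3 - <<'E'
from plan import *
st=manip.get_state();p0,R0=st['eef_pos'],st['orientation'];print(p0,R0.round(3),st['force'],st['joint_positions'])
q=np.load('q2.npy')
s=imaging.camera('scene');t=imaging.camera('top')
for a in[(-20,70,30),(-20,25,30),(-20,5,30)]:
    p,R=toolpose(q,*a);print(a,p.round(1),rel(p,R,p0,R0))
m=p0+R0@np.array([8,0,-14.5]);x=R0[:,0]
for n,p in(('s',s),('t',t)):
  print(n,proj(p,[m-35*x,m,m+35*x]).round(1).tolist())
  for S,c,P in blobs(p,'blue',15):
    if S[0]>200:print(S,c.round(1),cv2.boxPoints(cv2.minAreaRect(P.astype(np.float32))).round(1).tolist())
im=np.zeros((600,800,3),np.uint8)
im[:480,:396]=cv2.resize(t['pixels'][160:240,340:406],(396,480));im[:480,400:]=cv2.resize(s['pixels'][130:226,300:380],(400,480))
cv2.imwrite('pics/a1.png',im[:480,:,::-1])
E
```

```text
[ 460.61698187 -309.93946624  121.46857065] [[ 0.684  0.287  0.671]
 [ 0.209 -0.958  0.196]
 [ 0.699  0.006 -0.715]] [ 0.93136994  0.07080916 -0.18735058] [-1.13592182  0.22428446 -0.57311356  0.62815188  0.7625428   1.77073958]
(-20, 70, 30) [ 464.4 -311.5  121.8] [ 0.78 -1.53 -2.44  0.38 -0.16  0.04]
(-20, 25, 30) [ 476.4 -308.5   78.6] [ 0.78 -1.53 -2.44  1.58  0.15 -4.29]
(-20, 5, 30) [ 481.8 -307.1   59.4] [ 0.78 -1.53 -2.44  2.12  0.28 -6.21]
s [[366.4, 167.5], [354.4, 154.2], [342.3, 140.8]]
t [[377.1, 221.0], [374.7, 207.7], [372.1, 193.8]]
[368 202  16  23 238] [376.8 212.5] [[367.3999938964844, 203.1999969482422], [379.1000061035156, 199.3000030517578], [386.70001220703125, 222.10000610351562], [375.0, 226.0]]
```

View pics/a1.png

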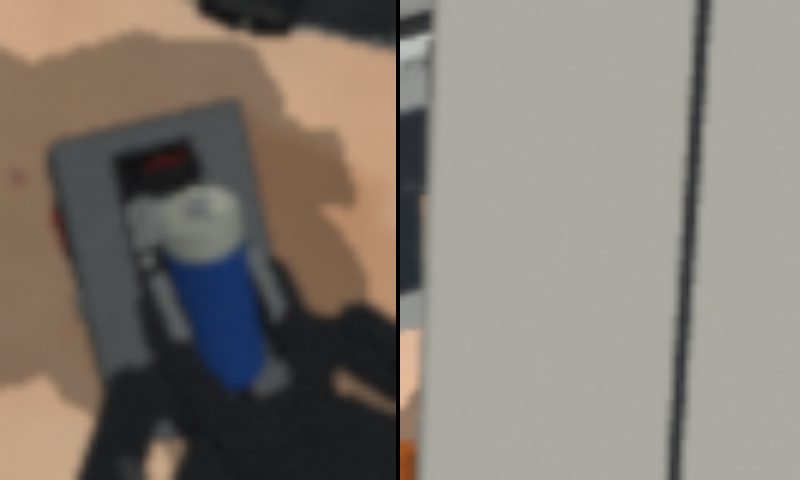

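```bash
cat > ov.py <<'E'
from plan import *
def overlay(p,m,R,q,name,box,k):
    x0,y0,x1,y1=box;off=np.array([x0,y0])
    a=np.ascontiguousarray(cv2.resize(p['pixels'][y0:y1,x0:x1],None,fx=k,fy=k,interpolation=cv2.INTER_CUBIC))
    a=cv2.convertScaleAbs(a,alpha=1.4)
    th=np.linspace(0,2*np.pi,40)
    for xx,r in((-35,13),(33,13),(35,5)):
        P=m+np.c_[np.full(40,xx),r*np.cos(th),r*np.sin(th)]@R.T
        cv2.polylines(a,[np.round((proj(p,P)+.5-off)*k).astype(int)],True,(255,255,0),1)
    for y in(-13,13):cv2.polylines(a,[np.round((proj(p,m+np.array([[-35,y,0],[33,y,0]])@R.T)+.5-off)*k).astype(int)],False,(255,255,0),1)
    for l in [[(10,y,-1.5),(28,y,-1.5)] for y in(-15.5,15.5)]+[[(30,-13,18),(30,13,18),(35,13,18),(35,-13,18),(30,-13,18)],[(-46.5,-13,12),(-46.5,13,12),(-60,13,12),(-60,-13,12),(-46.5,-13,12)]]:
        cv2.polylines(a,[np.round((proj(p,w(q,l))+.5-off)*k).astype(int)],False,(0,255,0),1)
    cv2.imwrite(name,a[:,:,::-1])
E
python3 - <<'E'
from ov import *
st=manip.get_state();p0,R0=st['eef_pos'],st['orientation']
t=imaging.camera('top')
overlay(t,p0+R0@np.array([8,0,-14.5]),R0,np.load('q2.npy'),'pics/a2.png',(340,165,400,240),8)
E
```

```text
(no output)
```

View pics/a2.png

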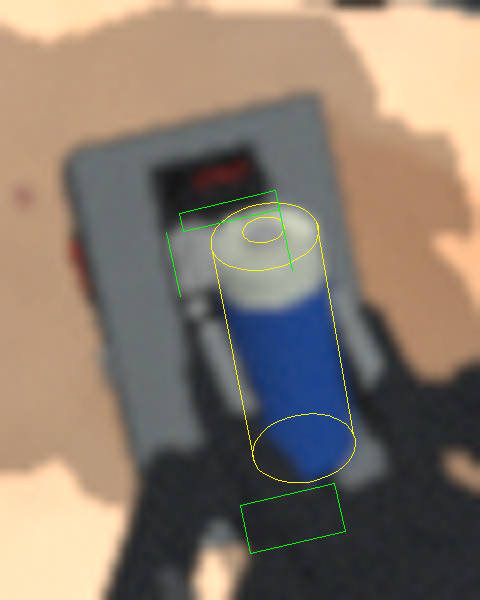

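```bash
cat > wp.py <<'E'
from plan import *
import sys
st=manip.get_state();p0,R0=st['eef_pos'],st['orientation'];q=np.load('q2.npy')
B=bayR(q[3]);print(p0.round(1),'F bay',(B.T@st['force']).round(1))
def show(L,base=None):
    a,b=(p0,R0) if base is None else base
    for x in L:
        p,R=toolpose(q,*x);print(x,rel(p,R,a,b).tolist())
E
python3 - <<'E'
from wp import *
show([(-20,25,30),(-20,5,30),(-29,4,30)])
b=toolpose(q,-29,4,30)
show([(-36,2,28),(-40,1,24),(-41,.7,18),(-41.2,.5,12),(-41.7,.5,6),(-42,0,0)],b)
E
```

```text
[ 461.9 -310.4  122.7] F bay [ 0.3  0.2 -0.1]
(-20, 25, 30) [0.9, -1.42, -2.5, 1.46, 0.2, -4.42]
(-20, 5, 30) [0.9, -1.42, -2.5, 1.99, 0.33, -6.34]
(-29, 4, 30) [0.9, -1.42, -2.5, 1.18, 0.12, -6.68]
(-36, 2, 28) [-0.49, 1.94, 0.0, -0.57, -0.14, -0.49]
(-40, 1, 24) [-1.47, 5.82, 0.0, -0.87, -0.22, -0.9]
(-41, 0.7, 18) [-2.95, 11.63, 0.0, -0.9, -0.23, -1.28]
(-41.2, 0.5, 12) [-4.42, 17.45, 0.0, -0.9, -0.23, -1.62]
(-41.7, 0.5, 6) [-5.89, 23.27, 0.0, -0.97, -0.24, -1.95]
(-42, 0, 0) [-7.36, 29.08, 0.0, -1.03, -0.26, -2.33]
```

Call:
jog_arm(plan=[[0.9,-1.4,-2.5,1.5,0.2,-2.4,2],[0.9,-1.4,-2.5,1.5,0.2,-4.4,2],[0.9,-1.4,-2.5,1.7,0.25,-5.4,2],[0.9,-1.4,-2.5,2.0,0.3,-6.3,2],[0.9,-1.4,-2.5,2.0,0.3,-6.3,2],[0.9,-1.4,-2.5,1.6,0.2,-6.5,2],[0.9,-1.4,-2.5,1.2,0.1,-6.7,2],[0.9,-1.4,-2.5,1.2,0.1,-6.7,2]])

```text
clock: 6.15
eef_pos: [473.3, -309.4, 55.7]
orientation: [[0.673, 0.243, 0.698], [0.168, -0.97, 0.176], [0.72, -0.001, -0.694]]
force: [2.8, 0.5, 0.3]
finger_gap: 0.282
grip_force: 59.7
```

```bash
python3 - <<'E'
from ov import *
P=[];R=[]
for i in range(4):
    t=imaging.camera('top');st=manip.get_state();P.append(st['eef_pos']);R.append(st['orientation'])
print(np.round(P,1),st['force'],st['grip_force'])
q=np.load('q2.npy');p0=np.mean(P,0);R0=R[-1]
p,Rt=toolpose(q,-29,4,30);print('bay-frame err',(bayR(q[3]).T@(p0-p)).round(1),np.degrees(Ro.from_matrix(Rt.T@R0).as_rotvec()).round(1))
overlay(t,p0+R0@np.array([8,0,-14.5]),R0,q,'pics/a3.png',(345,170,395,240),8)
E
```

```text
[[ 473.4 -309.4   55.8]
 [ 473.4 -309.4   55.8]
 [ 473.4 -309.4   55.8]
 [ 473.4 -309.4   55.7]] [ 1.75238718 -0.10082983 -0.53338701] 59.74866986274719
bay-frame err [-0.3 -0.2 -0.1] [-0.   0.1  0.2]
```

View pics/a3.png

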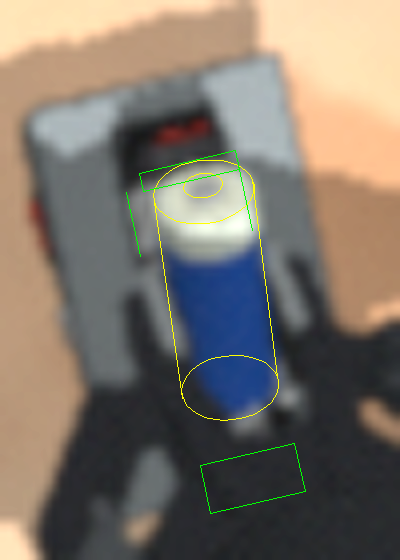

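Call:
jog_arm(plan=[[-0.5,1.9,0,-0.6,-0.15,-0.5,2],[-1.5,5.8,0,-0.9,-0.2,-0.9,2],[-1.5,5.8,0,-0.9,-0.2,-0.9,2],[-1.5,5.8,0,-0.9,-0.2,-0.9,2]])

```text
clock: 6.75
eef_pos: [465.4, -311.4, 47.9]
orientation: [[0.741, 0.244, 0.626], [0.187, -0.97, 0.157], [0.645, 0.001, -0.764]]
force: [4.7, 2.1, 5.9]
finger_gap: 0.282
grip_force: 59.9
```

```bash
cat > st.py <<'E'
from plan import *
st=manip.get_state();q=np.load('q2.npy');B=bayR(q[3]);p0,R0=st['eef_pos'],st['orientation']
x=B.T@R0[:,0];th=np.degrees(np.arctan2(x[2],x[0]));E=B.T@(p0+R0@np.array([8-35,0,-14.5])-q[:3])
print('E',E.round(1),'th',th.round(1),'yawerr',np.degrees(x[1]).round(1),'F',(B.T@st['force']).round(1),'M',(B.T@st['moment']).round(2),st['finger_gap'],st['clock'])
E
python3 st.py
```

```text
E [-39.3  -0.1   1.7] th 24.2 yawerr -0.0 F [6.4 0.9 4.3] M [ 0.1  -0.91  0.04] 0.28199067083427426 6.75
```

```bash
python3 - <<'E'
from wp import *
b=toolpose(q,-40,1,24)
show([(-41,1,18),(-41.5,.8,12),(-42,.6,6),(-42,0.3,0),(-42,-1,0),(-38,-.5,0),(-35.5,0,0)],b)
E
```

```text
[ 465.4 -311.4   47.9] F bay [6.4 0.9 4.3]
(-41, 1, 18) [-1.47, 5.82, -0.0, -0.05, -0.01, -0.34]
(-41.5, 0.8, 12) [-2.95, 11.63, 0.0, -0.07, -0.02, -0.7]
(-42, 0.6, 6) [-4.42, 17.45, 0.0, -0.13, -0.03, -1.05]
(-42, 0.3, 0) [-5.89, 23.27, 0.0, -0.17, -0.04, -1.4]
(-42, -1, 0) [-5.89, 23.27, 0.0, -0.14, -0.03, -1.52]
(-38, -0.5, 0) [-5.89, 23.27, 0.0, 0.22, 0.06, -1.36]
(-35.5, 0, 0) [-5.89, 23.27, 0.0, 0.44, 0.11, -1.25]
```

Call:
jog_arm(plan=[[-1.5,5.8,0,-0.05,0,-0.34,2],[-3,11.6,0,-0.1,0,-0.7,2],[-4.4,17.5,0,-0.15,0,-1.05,2],[-4.4,17.5,0,-0.15,0,-1.05,2]])

```text
clock: 7.15
eef_pos: [465.5, -311.3, 38.3]
orientation: [[0.898, 0.246, 0.364], [0.229, -0.969, 0.089], [0.375, 0.003, -0.927]]
force: [3.3, 3.0, 14.1]
finger_gap: 0.279
grip_force: 61.1
```

```bash
python3 st.py
```

```text
E [-39.7  -0.1   1.9] th 6.0 yawerr 0.1 F [ 7.6  2.1 12.5] M [ 0.27 -0.99 -0.01] 0.27939883912607977 7.15
```

```bash
python3 - <<'E'
from wp import *
b=toolpose(q,-42,.6,6)
show([(-43,1.2,3),(-43.5,1.2,0),(-43,.5,-1),(-39,.8,0),(-36,.8,0)],b)
E
```

```text
[ 465.5 -311.3   38.3] F bay [ 7.6  2.1 12.5]
(-43, 1.2, 3) [-0.74, 2.91, -0.0, -0.13, -0.03, -0.13]
(-43.5, 1.2, 0) [-1.47, 5.82, -0.0, -0.21, -0.05, -0.3]
(-43, 0.5, -1) [-1.72, 6.79, 0.0, -0.15, -0.04, -0.41]
(-39, 0.8, 0) [-1.47, 5.82, -0.0, 0.22, 0.06, -0.21]
(-36, 0.8, 0) [-1.47, 5.82, -0.0, 0.5, 0.13, -0.13]
```

Call:
jog_arm(plan=[[-0.7,2.9,0,-0.15,0,-0.13,2],[-1.5,5.8,0,-0.2,0,-0.3,2],[-1.5,5.8,0,-0.2,0,-0.3,2]])

```text
clock: 7.45
eef_pos: [463.6, -311.8, 35.3]
orientation: [[0.931, 0.245, 0.271], [0.236, -0.97, 0.065], [0.279, 0.004, -0.96]]
force: [5.3, 2.6, 15.6]
finger_gap: 0.283
grip_force: 61.1
```

```bash
python3 st.py
```

```text
E [-41.1   0.    2.4] th 0.2 yawerr 0.0 F [ 9.8  1.2 13.4] M [ 0.33 -1.39 -0.06] 0.28332559600414603 7.45
```

Call:
jog_arm(plan=[[0,0,0,0.25,0.07,0.1,2],[0,0,0,0.5,0.13,0.2,2],[0,0,0,0.5,0.13,0.2,2]])

```text
clock: 7.75
eef_pos: [465.7, -311.2, 35.7]
orientation: [[0.933, 0.242, 0.267], [0.233, -0.97, 0.064], [0.275, 0.003, -0.961]]
force: [-4.1, -1.9, 7.6]
finger_gap: 0.283
grip_force: 60.8
```

```bash
python3 st.py
```

```text
E [-38.8   0.1   2.3] th -0.0 yawerr -0.2 F [-2.1 -0.8  8.6] M [-0.39  1.1   0.15] 0.2831083684285511 7.75
```

Call:
jog_arm(plan=[[0,0,0,-0.2,-0.05,-0.1,2],[0,0,0,-0.2,-0.05,-0.15,2],[0,0,0,-0.2,-0.05,-0.15,4.6],[0,0,0,-0.2,-0.05,-0.15,4.6],[0,0,0,-0.2,-0.05,-0.15,4.6],[0,0,0,-0.2,-0.05,-0.15,4.6]])

```text
clock: 8.35
eef_pos: [463.6, -310.3, 33.2]
orientation: [[0.933, 0.242, 0.267], [0.233, -0.97, 0.067], [0.276, -0.0, -0.961]]
force: [0.4, 0.0, -0.2]
finger_gap: 0.538
grip_force: 0.0
```

```bash
python3 st.py
```

```text
E [-41.3   1.4   0.4] th -0.0 yawerr -0.2 F [ 0.3 -0.1 -0.3] M [-0.05  0.27 -0.01] 0.5380669333193258 8.35
```

Call:
jog_arm(plan=[[0,0,0,-0.5,-0.15,2,4.6],[0,0,0,-1.6,-0.4,6,4.6],[-1,4,0,-1.6,-0.4,8.5,4.6],[-3.9,15.5,0,1.95,13.8,8.7,4.6],[-3.9,15.5,0,1.95,13.8,8.7,4.6],[-3.9,15.5,0,1.95,13.8,8.7,4.6],[-3.9,15.5,0,1.95,13.8,8.7,4.6],[-3.9,15.5,0,1.95,13.8,8.7,4.6]])

```text
clock: 9.15
eef_pos: [483.6, -171.2, 120.3]
orientation: [[0.969, 0.245, 0.001], [0.245, -0.969, -0.0], [0.0, 0.0, -1.0]]
force: [0.7, -1.3, -0.7]
finger_gap: 0.539
grip_force: 0.0
```

```bash
python3 - <<'E'
from ov import *
st=manip.get_state();print(st['eef_pos'],st['orientation'].round(3))
q=np.load('q2.npy');B=bayR(q[3]);s=imaging.camera('scene');t=imaging.camera('top')
for n,p in(('s',s),('t',t)):
  print(n,proj(p,q[:3]+np.array([[-35,0,0],[0,0,0],[35,0,0]])@B.T).round(1).tolist())
  for S,c,P in blobs(p,'blue',15):
    if S[0]>300:print(S,c.round(1),cv2.boxPoints(cv2.minAreaRect(P.astype(np.float32))).round(1).tolist())
overlay(t,q[:3],B,q,'pics/b1.png',(350,175,392,242),8)
overlay(s,q[:3],B,q,'pics/b2.png',(320,165,382,220),7)
a=cv2.imread('pics/b1.png');b=cv2.imread('pics/b2.png');im=np.zeros((536,336+434,3),np.uint8);im[:,:336]=a;im[:385,336:]=b;cv2.imwrite('pics/b3.png',im)
E
```

```text
[ 483.56144228 -171.18585185  120.32804106] [[ 0.969  0.245  0.001]
 [ 0.245 -0.969 -0.   ]
 [ 0.     0.    -1.   ]]
s [[361.5, 198.8], [346.2, 191.7], [331.2, 184.7]]
t [[373.4, 220.1], [370.1, 204.5], [366.7, 188.7]]
[364 198  16  26 285] [371.4 210.4] [[363.1000061035156, 199.39999389648438], [374.3999938964844, 197.0], [379.6000061035156, 221.39999389648438], [368.29998779296875, 223.89999389648438]]
```

View pics/b3.png

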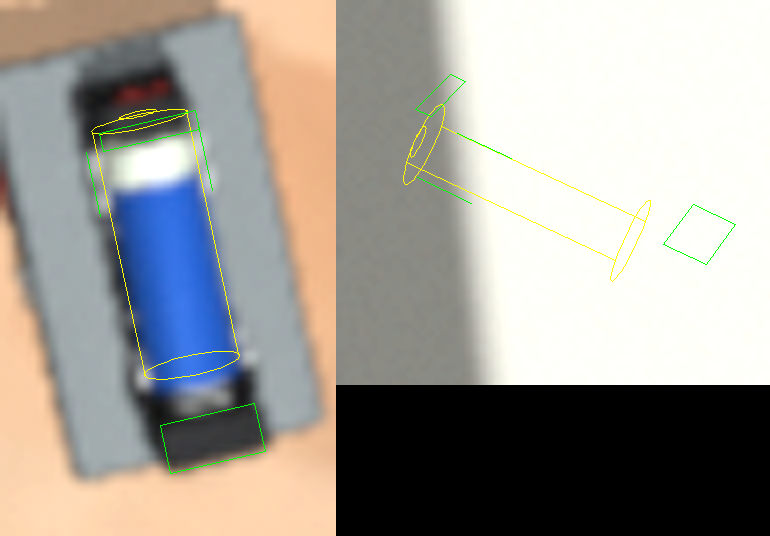

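```bash
python3 - <<'E'
from plan import *
q=np.load('q2.npy');B=bayR(q[3]);t=imaging.camera('top')
P=[[22,0,13],[22,13,0],[22,-13,0],[-35,0,13],[-35,13,0],[-35,-13,0],[30,0,18],[30,0,15],[33,0,13],[28,0,13]]
for a,b in zip(P,proj(t,q[:3]+np.array(P)@B.T).round(1)):print(a,b)
# profile along the top line of the cell
xs=np.arange(-62,45,1.5);u=proj(t,q[:3]+np.c_[xs,0*xs,0*xs+10]@B.T).astype(np.float32)
c=cv2.remap(t['pixels'],u[:,0].reshape(-1,1),u[:,1].reshape(-1,1),cv2.INTER_LINEAR)[:,0]
print([(float(x),*map(int,k)) for x,k in zip(xs,c)])
E
```

```text
[22, 0, 13] [368.8 195.4]
[22, 13, 0] [362. 196.]
[22, -13, 0] [373.8 193.2]
[-35, 0, 13] [374.4 221.2]
[-35, 13, 0] [367.6 221.4]
[-35, -13, 0] [379.3 218.7]
[30, 0, 18] [368.4 192. ]
[30, 0, 15] [368.2 191.8]
[33, 0, 13] [367.7 190.3]
[28, 0, 13] [368.2 192.6]
[(-62.0, 147, 123, 101), (-60.5, 106, 90, 75), (-59.0, 72, 63, 57), (-57.5, 46, 44, 44), (-56.0, 43, 42, 43), (-54.5, 42, 42, 43), (-53.0, 41, 42, 43), (-51.5, 40, 41, 42), (-50.0, 37, 38, 39), (-48.5, 35, 36, 37), (-47.0, 48, 48, 49), (-45.5, 63, 64, 64), (-44.0, 77, 79, 79), (-42.5, 92, 95, 98), (-41.0, 98, 105, 121), (-39.5, 97, 110, 145), (-38.0, 67, 95, 158), (-36.5, 51, 88, 165), (-35.0, 42, 85, 167), (-33.5, 42, 85, 167), (-32.0, 41, 85, 167), (-30.5, 41, 85, 167), (-29.0, 41, 85, 167), (-27.5, 41, 85, 167), (-26.0, 41, 85, 167), (-24.5, 42, 85, 167), (-23.0, 41, 86, 168), (-21.5, 41, 85, 167), (-20.0, 42, 85, 167), (-18.5, 42, 85, 167), (-17.0, 41, 84, 166), (-15.5, 41, 84, 166), (-14.0, 41, 84, 166), (-12.5, 41, 84, 166), (-11.0, 40, 85, 165), (-9.5, 40, 84, 165), (-8.0, 39, 83, 165), (-6.5, 39, 83, 164), (-5.0, 39, 82, 164), (-3.5, 38, 82, 164), (-2.0, 37, 81, 163), (-0.5, 37, 81, 163), (1.0, 37, 81, 163), (2.5, 38, 81, 162), (4.0, 37, 81, 162), (5.5, 37, 80, 162), (7.0, 36, 79, 161), (8.5, 35, 78, 160), (10.0, 35, 78, 159), (11.5, 36, 78, 160), (13.0, 42, 81, 160), (14.5, 67, 97, 163), (16.0, 103, 122, 169), (17.5, 146, 156, 178), (19.0, 174, 180, 185), (20.5, 191, 193, 191), (22.0, 193, 195, 191), (23.5, 192, 194, 189), (25.0, 185, 187, 181), (26.5, 164, 165, 159), (28.0, 120, 121, 117), (29.5, 77, 78, 75), (31.0, 50, 51, 51), (32.5, 44, 44, 45), (34.0, 42, 43, 44), (35.5, 42, 43, 43), (37.0, 43, 40, 41), (38.5, 50, 36, 36), (40.0, 63, 31, 30), (41.5, 65, 25, 24), (43.0, 52, 21, 21), (44.5, 31, 20, 20)]
```

```bash
python3 - <<'E'
from plan import *
st=manip.get_state();p0,R0=st['eef_pos'],st['orientation'];q=np.load('q2.npy');B=bayR(q[3]);R=np.c_[B[:,0],-B[:,1],-B[:,2]]
print(p0,B.round(3).tolist())
for b in [(14,-.5,75),(14,-.5,25),(14,-.5,16)]:print(b,rel(q[:3]+B@np.array(b),R,p0,R0))
E
```

```text
[ 483.03693046 -173.32898316  120.32509048] [[0.932, -0.245, -0.267], [0.236, 0.969, -0.068], [0.276, 0.0, 0.961]]
(14, -0.5, 75) [  3.91 -15.48   0.25  -1.65 -13.81   0.63]
(14, -0.5, 25) [  3.91 -15.48   0.25  -0.31 -13.48  -4.17]
(14, -0.5, 16) [  3.91 -15.48   0.25  -0.07 -13.41  -5.04]
```

Call:
jog_arm(plan=[[3.9,-15.5,0.25,-1.65,-13.8,0.6,0],[3.9,-15.5,0.25,-1.65,-13.8,0.6,0],[3.9,-15.5,0.25,-1.65,-13.8,0.6,0],[3.9,-15.5,0.25,-1.65,-13.8,0.6,0],[3.9,-15.5,0.25,-1.0,-13.6,-2,0],[3.9,-15.5,0.25,-0.3,-13.5,-4.2,0],[3.9,-15.5,0.25,-0.1,-13.4,-5,0],[3.9,-15.5,0.25,-0.1,-13.4,-5,0]])

```text
clock: 10.1
eef_pos: [481.6, -306.6, 69.8]
orientation: [[0.932, 0.246, 0.266], [0.236, -0.969, 0.068], [0.275, -0.001, -0.961]]
force: [1.2, 0.7, 0.3]
finger_gap: -0.0
grip_force: 0.0
```

```bash
cat > tip.py <<'E'
from plan import *
st=manip.get_state();q=np.load('q2.npy');B=bayR(q[3])
print('TCP bay',(B.T@(st['eef_pos']-q[:3])).round(1),'F',(B.T@st['force']).round(1),st['finger_gap'],st['clock'])
E
python3 tip.py
```

```text
TCP bay [13.5  0.5 16. ] F [ 1.3  0.4 -0.1] -0.0004695329426091722 10.1
```

Call:
jog_arm(plan=[[0,0,0,0.05,0,-0.2,0],[0,0,0,0.07,-0.05,-0.3,0],[0,0,0,0.07,-0.05,-0.3,0]])

```text
clock: 10.4
eef_pos: [482.6, -306.9, 69.0]
orientation: [[0.931, 0.246, 0.268], [0.237, -0.969, 0.067], [0.277, 0.001, -0.961]]
force: [-7.7, 2.8, 14.7]
finger_gap: -0.0
grip_force: 7.9
```

```bash
python3 tip.py
```

```text
TCP bay [14.1 -0.1 15. ] F [-2.5  4.6 16. ] -0.00029386539173462627 10.4
```

Call:
jog_arm(plan=[[0,0,0,0.0,0,-0.1,0],[0,0,0,-0.2,-0.05,-0.16,0],[0,0,0,-0.2,-0.05,-0.16,0]])

```text
clock: 10.7
eef_pos: [482.3, -307.3, 68.8]
orientation: [[0.93, 0.247, 0.273], [0.238, -0.969, 0.067], [0.281, 0.003, -0.96]]
force: [-2.3, 7.5, 22.0]
finger_gap: 0.001
grip_force: 10.6
```

```bash
python3 tip.py
```

```text
TCP bay [13.7 -0.3 14.9] F [ 5.7  7.8 21.2] 0.0007051549127943905 10.7
```

```bash
python3 - <<'E'
from plan import *
B=bayR(.248)
for b in[(0,0,12),(25,0,12),(25,0,9),(25,0,7),(25,0,5.5)]:print(b,(B@np.array(b)/10).round(2))
E
```

```text
(0, 0, 12) [-0.32 -0.08  1.15]
(25, 0, 12) [2.01 0.51 1.84]
(25, 0, 9) [2.09 0.53 1.55]
(25, 0, 7) [2.14 0.54 1.36]
(25, 0, 5.5) [2.18 0.55 1.22]
```

Call:
jog_arm(plan=[[0,0,0,-0.3,-0.1,1.15,0],[0,0,0,2.0,0.5,1.85,0],[0,0,0,2.0,0.5,1.85,0],[0,0,0,2.1,0.53,1.55,0],[0,0,0,2.12,0.54,1.4,0],[0,0,0,2.14,0.54,1.3,0],[0,0,0,2.14,0.54,1.3,0]])

```text
clock: 11.4
eef_pos: [501.8, -302.0, 80.1]
orientation: [[0.931, 0.246, 0.269], [0.237, -0.969, 0.067], [0.277, 0.001, -0.961]]
force: [-7.0, 4.6, 19.1]
finger_gap: 0.0
grip_force: 10.2
```

```bash
python3 tip.py
```

```text
TCP bay [36.2  0.  20.2] F [-0.2  6.2 20. ] 0.00034138509350573396 11.4
```

Call:
jog_arm(plan=[[0,0,0,-0.8,-0.2,3,0],[0,0,0,-1.9,-0.4,6,1],[-3.9,15.5,0,-1.85,13.0,4,3.0],[-3.9,15.5,0,-1.85,13.0,4,3.0],[-3.9,15.5,0,-1.85,13.0,4,3.0],[-3.9,15.5,0,-1.85,13.0,4,3.0]])

```text
clock: 12.0
eef_pos: [482.8, -168.1, 117.6]
orientation: [[0.968, 0.251, -0.002], [0.251, -0.968, 0.003], [-0.002, -0.003, -1.0]]
force: [-0.4, -0.9, 0.5]
finger_gap: 0.358
grip_force: 0.0
```

```bash
cat > prof.py <<'E'
from plan import *
q=np.load('q2.npy');q[:3]+=bayR(q[3])@np.array([0,0,2.2]);B=bayR(q[3]);t=imaging.camera('top')
st=manip.get_state();print(st['eef_pos'].round(1),st['orientation'].round(3).tolist())
xs=np.arange(-62,45,.5);u=proj(t,q[:3]+np.c_[xs,0*xs,0*xs+11]@B.T).astype(np.float32)
c=cv2.remap(t['pixels'],u[:,0].reshape(-1,1),u[:,1].reshape(-1,1),cv2.INTER_LINEAR)[:,0].astype(float)
r,b=c[:,0],c[:,2]
def cross(v,lo,hi,th,d):
    for i in range(len(xs)-1):
        if lo<=xs[i]<hi and (v[i]-th)*d<0<=(v[i+1]-th)*d: return xs[i]
print('housing rear',cross(r,-62,-50,90,-1),'-end',cross(b-r,-50,-25,70,1),'boundary',cross(r,5,30,115,1),'white end',cross(r,15,40,115,-1))
for S,cc,P in blobs(t,'blue',15):
    if S[0]>340:print(cc.round(1),np.round(cv2.minAreaRect(P.astype(np.float32))[2],1),len(P),proj(t,q[:3]).round(1))
E
python3 prof.py
```

```text
[ 483.2 -170.   118. ] [[0.968, 0.25, -0.001], [0.25, -0.968, 0.001], [-0.001, -0.002, -1.0]]
housing rear -59.5 -end -38.0 boundary 17.0 white end 28.5
[371.4 210.3] 77.9 290 [[370.2 204.6]]
```

```bash
python3 - <<'E'
from wp import *
show([(-38.5,72,0),(-38.5,25,0),(-38.5,2.2,0)])
b=toolpose(q,-38.5,2.2,0)
show([(-41.5,2.2,-2),(-41.5,1.2,-2.5),(-36,1.2,-2.5),(-34,1.5,-2),(-34,2.2,0)],b)
E
```

```text
[ 483.2 -170.   118. ] F bay [-0.9 -0.   0.7]
(-38.5, 72, 0) [3.88, -15.57, -0.26, -3.59, -14.58, -1.52]
(-38.5, 25, 0) [3.88, -15.57, -0.26, -2.33, -14.26, -6.04]
(-38.5, 2.2, 0) [3.88, -15.57, -0.26, -1.72, -14.1, -8.23]
(-41.5, 2.2, -2) [-0.49, 1.94, -0.0, -0.3, -0.08, -0.19]
(-41.5, 1.2, -2.5) [-0.61, 2.42, 0.0, -0.28, -0.07, -0.31]
(-36, 1.2, -2.5) [-0.61, 2.42, 0.0, 0.23, 0.06, -0.16]
(-34, 1.5, -2) [-0.49, 1.94, -0.0, 0.41, 0.1, -0.05]
(-34, 2.2, 0) [0.0, 0.0, 0.0, 0.42, 0.11, 0.12]
```

Call:
jog_arm(plan=[[3.9,-15.6,-0.3,-3.6,-14.6,0,4.6],[3.9,-15.6,-0.3,-3.6,-14.6,0,4.6],[3.9,-15.6,-0.3,-3.6,-14.6,-1.5,4.6],[3.9,-15.6,-0.3,-3.6,-14.6,-1.5,4.6],[3.9,-15.6,-0.3,-2.4,-14.3,-6,4.6],[3.9,-15.6,-0.3,-1.8,-14.1,-7.8,4.6],[3.9,-15.6,-0.3,-1.7,-14.1,-8.2,4.6],[3.9,-15.6,-0.3,-1.7,-14.1,-8.2,4.6]])

```text
clock: 12.85
eef_pos: [466.5, -313.2, 36.6]
orientation: [[0.933, 0.241, 0.269], [0.232, -0.97, 0.067], [0.277, -0.001, -0.961]]
force: [0.3, 0.6, 0.6]
finger_gap: 0.538
grip_force: 0.0
```

Call:
jog_arm(plan=[[0,0,0,0,0,0,2],[0,0,0,0,0,0,2],[0,0,0,0,0,0,2],[0,0,0,0,0,0,2]])

```text
clock: 13.25
eef_pos: [466.4, -311.1, 38.1]
orientation: [[0.932, 0.243, 0.27], [0.233, -0.97, 0.069], [0.278, -0.002, -0.96]]
force: [-4.5, 9.9, 6.7]
finger_gap: 0.281
grip_force: 58.5
```

```bash
python3 st.py
```

```text
E [-37.6  -0.    4.3] th 0.2 yawerr -0.2 F [-0.  10.7  6.9] M [2.07 0.27 0.04] 0.2810010168570954 13.25
```

Call:
jog_arm(plan=[[0,0,0,-0.05,0.2,0,2],[-0.5,1.9,0,-0.35,0.1,-0.1,2],[-0.5,1.9,0,-0.35,0.1,-0.15,2]])

```text
clock: 13.55
eef_pos: [464.9, -311.5, 37.7]
orientation: [[0.94, 0.243, 0.241], [0.236, -0.97, 0.058], [0.248, 0.002, -0.969]]
force: [-2.2, 7.9, 18.3]
finger_gap: 0.279
grip_force: 61.2
```

```bash
python3 st.py
```

```text
E [-38.7  -0.    5.2] th -1.7 yawerr -0.1 F [ 4.9  8.1 17.6] M [ 1.69 -0.91 -0.04] 0.27899802425007064 13.55
```

Call:
jog_arm(plan=[[0,0,0,0.2,0.05,0.06,2],[0,0,0,0.4,0.1,0.12,2],[0,0,0,0.6,0.15,0.18,2],[0,0,0,0.6,0.15,0.18,2]])

```text
clock: 13.95
eef_pos: [467.9, -310.7, 38.6]
orientation: [[0.942, 0.241, 0.236], [0.234, -0.971, 0.057], [0.242, 0.002, -0.97]]
force: [-15.0, 1.1, 11.8]
finger_gap: 0.284
grip_force: 61.1
```

```bash
python3 st.py
```

```text
E [-35.3   0.1   5.3] th -2.0 yawerr -0.3 F [-10.5   4.7  15.2] M [1.1  1.92 0.11] 0.28393689801539707 13.95
```

Call:
jog_arm(plan=[[0,0,0,0.2,0.05,0.1,2],[0,0,0,0.3,0.08,0.15,2],[0,0,0,0.3,0.08,0.15,2]])

```text
clock: 14.25
eef_pos: [469.4, -310.2, 39.1]
orientation: [[0.943, 0.24, 0.232], [0.233, -0.971, 0.056], [0.239, 0.001, -0.971]]
force: [-19.6, -2.6, 6.8]
finger_gap: 0.28
grip_force: 60.7
```

```bash
python3 st.py
```

```text
E [-33.6   0.2   5.5] th -2.2 yawerr -0.3 F [-17.    2.3  11.9] M [0.56 3.41 0.14] 0.2797975537969271 14.25
```

Call:
jog_arm(plan=[[0.3,-1.5,0,-0.15,-0.04,0.0,2],[0.3,-1.5,0,-0.15,-0.04,0.0,4.6],[0.3,-1.5,0,-0.15,-0.04,0.0,4.6],[0.3,-1.5,0,-0.15,-0.04,0.0,4.6],[0.3,-1.5,0,-0.6,-0.2,2,4.6],[0.3,-1.5,0,-1.6,-0.4,6,4.6],[0.3,-1.5,0,-1.9,4.5,8,4.6],[-3.9,14,0,1.4,14,8,3.0]])

```text
clock: 15.05
eef_pos: [465.5, -226.2, 120.2]
orientation: [[0.962, 0.235, 0.137], [0.233, -0.972, 0.028], [0.139, 0.005, -0.99]]
force: [0.7, -1.0, -1.8]
finger_gap: 0.382
grip_force: 0.0
```

Call:
jog_arm(plan=[[-3,11,0,3,9,0,3],[-3,11,0,3,9,0,3],[-3,11,0,3,9,0,3]])

```text
clock: 15.35
eef_pos: [500.8, -129.0, 117.8]
orientation: [[0.966, 0.251, -0.057], [0.25, -0.968, -0.021], [-0.06, 0.006, -0.998]]
force: [0.2, 0.4, 0.1]
finger_gap: 0.352
grip_force: 0.0
```

```bash
python3 prof.py
```

```text
[ 499.8 -131.4  117.6] [[0.967, 0.25, -0.056], [0.249, -0.968, -0.021], [-0.06, 0.007, -0.998]]
housing rear -59.5 -end -34.0 boundary 20.5 white end 29.0
[371.1 208.7] 77.9 286 [[370.2 204.6]]
```

```bash
python3 - <<'E'
from plan import *
st=manip.get_state();p0,R0=st['eef_pos'],st['orientation'];a=np.radians(14.6)
R=np.array([[np.cos(a),np.sin(a),0],[np.sin(a),-np.cos(a),0],[0,0,-1]])
for z in(80,33):print(rel(np.array([483.2,-171.5,z]),R,p0,R0))
E
```

```text
[ 1.23 -3.22  0.15 -1.66 -4.01 -3.76]
[ 1.23 -3.22  0.15 -1.66 -4.01 -8.46]
```

Call:
jog_arm(plan=[[1.2,-3.2,0,-1.65,-4.0,-3.5,3.2],[1.2,-3.2,0,-1.65,-4.0,-3.5,3.2],[1.2,-3.2,0,-1.65,-4.0,-3.5,3.2]])

```text
clock: 15.7
eef_pos: [480.1, -176.6, 82.1]
orientation: [[0.971, 0.239, -0.002], [0.239, -0.971, 0.001], [-0.001, -0.001, -1.0]]
force: [-0.5, 0.4, -0.0]
finger_gap: 0.368
grip_force: 0.0
```

```bash
python3 - <<'E'
from plan import *
st=manip.get_state();p0,R0=st['eef_pos'],st['orientation'];a=np.radians(14.6);print(p0,st['finger_gap'])
R=np.array([[np.cos(a),np.sin(a),0],[np.sin(a),-np.cos(a),0],[0,0,-1]])
print(rel(np.array([483.2,-171.5,33]),R,p0,R0))
E
```

```text
[ 480.12535368 -176.55309885   82.1497982 ] 0.368466052556146
[-0.03 -0.1   0.78  0.31  0.51 -4.91]
```

Call:
jog_arm(plan=[[0,0,0,0.1,0.2,-1,3.2],[0,0,0.5,0.1,0.2,-1,3.2],[0,0,0.5,0.1,0.2,-1,3.2]])

```text
clock: 16.0
eef_pos: [482.9, -172.7, 72.8]
orientation: [[0.968, 0.252, -0.0], [0.252, -0.968, -0.0], [-0.0, 0.0, -1.0]]
force: [0.2, 0.5, -0.6]
finger_gap: 0.372
grip_force: 0.0
```

```bash
python3 - <<'E'
from plan import *
t=imaging.camera('top')
st=manip.get_state();p0,R0=st['eef_pos'],st['orientation'];a=np.radians(14.6);print(p0,st['finger_gap'])
R=np.array([[np.cos(a),np.sin(a),0],[np.sin(a),-np.cos(a),0],[0,0,-1]])
print(rel(np.array([483.2,-171.5,33]),R,p0,R0))
E
```

```text
[ 482.90876292 -172.76955779   72.93916796] 0.37443937472455613
[ 0.01 -0.    0.03  0.03  0.13 -3.99]
```

Call:
jog_arm(plan=[[0,0,0,0,0.1,-2,3.2],[0,0,0,0,0.1,-4,3.2],[0,0,0,0,0.1,-4,3.2],[0,0,0,0,0.1,-4,0.5],[0,0,0,0,0.1,-4,0.5],[0,0,0,0,0.1,-4,0.5],[0,0,0,0,0.1,-4,0.5]])

```text
clock: 16.75
eef_pos: [482.8, -172.2, 33.3]
orientation: [[0.968, 0.251, 0.001], [0.251, -0.968, -0.001], [0.0, 0.001, -1.0]]
force: [0.5, 0.5, 0.6]
finger_gap: 0.117
grip_force: 59.8
```

```bash
cat > cl.py <<'E'
from plan import *
st=manip.get_state();p0,R0=st['eef_pos'],st['orientation'];q=np.load('q2.npy');B=bayR(q[3]);R=np.c_[B[:,0],-B[:,1],-B[:,2]]
print('TCP bay',(B.T@(p0-q[:3])).round(1),'rot',np.degrees(Ro.from_matrix(R.T@R0).as_rotvec()).round(1),'F',(B.T@st['force']).round(1),st['finger_gap'],st['clock'])
for b in [(17,.3,70),(17,.3,52),(17,.3,40),(17,.3,30),(17,.3,21.5),(17,.3,20)]:print(b,rel(q[:3]+B@np.array(b),R,p0,R0))
E
python3 cl.py
```

```text
TCP bay [ 36.3 130.5 -28.5] rot [  0.  -16.   -0.3] F [0.8 0.4 0.4] 0.11656917284091863 16.75
(17, 0.3, 70) [  4.   -15.46  -0.31  -1.23 -13.74   8.93]
(17, 0.3, 52) [  4.   -15.46  -0.31  -0.75 -13.62   7.2 ]
(17, 0.3, 40) [  4.   -15.46  -0.31  -0.43 -13.54   6.05]
(17, 0.3, 30) [  4.   -15.46  -0.31  -0.16 -13.47   5.09]
(17, 0.3, 21.5) [  4.   -15.46  -0.31   0.06 -13.42   4.27]
(17, 0.3, 20) [  4.   -15.46  -0.31   0.1  -13.41   4.13]
```

Call:
jog_arm(plan=[[0,0,0,0,0,4,0.5],[0,0,0,0,0,8.5,0.5],[4,-15.5,-0.3,-1.2,-13.7,9,0.5],[4,-15.5,-0.3,-1.2,-13.7,9,0.5],[4,-15.5,-0.3,-1.2,-13.7,9,0.5],[4,-15.5,-0.3,-1.2,-13.7,9,0.5],[4,-15.5,-0.3,-1.2,-13.7,9,0.5],[4,-15.5,-0.3,-1.2,-13.7,9,0.5]])

```text
clock: 17.55
eef_pos: [470.5, -308.2, 122.6]
orientation: [[0.932, 0.246, 0.266], [0.236, -0.969, 0.069], [0.275, -0.001, -0.961]]
force: [0.4, 0.3, -0.6]
finger_gap: 0.121
grip_force: 59.9
```

```bash
python3 - <<'E'
from cl import *
t=imaging.camera('top')
T=lambda b:proj(t,q[:3]+B@np.array(b)).round(1)
m=p0+R0@np.array([0,0,-6.7]); print('tab pred px',proj(t,m).round(1),'arms y+-18.5',proj(t,m+R0@np.array([0,18.5,26.])).round(1),proj(t,m+R0@np.array([0,-18.5,26.])).round(1))
h=cv2.cvtColor(t['pixels'],cv2.COLOR_RGB2HSV);M=cv2.inRange(h,(4,165,60),(18,255,255));k,l,s_,c=cv2.connectedComponentsWithStats(M)
for i in range(1,k):
    if s_[i][4]>8 and s_[i][0]>290:print(s_[i],c[i].round(1))
a=cv2.resize(t['pixels'][170:240,345:400],None,fx=8,fy=8,interpolation=cv2.INTER_CUBIC);cv2.imwrite('pics/c1.png',a[:,:,::-1])
E
```

```text
TCP bay [17.3  1.7 69.9] rot [ 0.1 -0.  -0. ] F [ 0.2  0.2 -0.7] 0.12051022897648309 17.55
(17, 0.3, 70) [-0.06 -0.04 -0.05  0.01 -0.15  0.01]
(17, 0.3, 52) [-0.06 -0.04 -0.05  0.49 -0.02 -1.72]
(17, 0.3, 40) [-0.06 -0.04 -0.05  0.81  0.06 -2.88]
(17, 0.3, 30) [-0.06 -0.04 -0.05  1.07  0.12 -3.84]
(17, 0.3, 21.5) [-0.06 -0.04 -0.05  1.3   0.18 -4.66]
(17, 0.3, 20) [-0.06 -0.04 -0.05  1.34  0.19 -4.8 ]
tab pred px [[373.1 202. ]] arms y+-18.5 [[379.9 198.1]] [[362.3 202.3]]
[363 199   2   6  10] [363.5 201.5]
[300 227   8  11  42] [303.2 232.2]
```

View pics/c1.png

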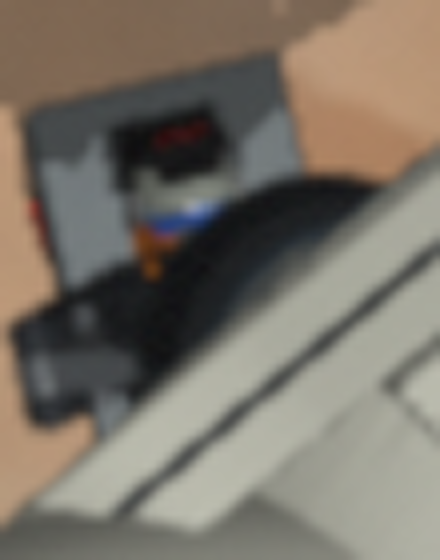

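Call:
jog_arm(plan=[[0,0,0,0.25,-0.1,-0.85,0.5],[0,0,0,0.5,-0.05,-1.7,0.5],[0,0,0,0.65,0,-2.3,0.5],[0,0,0,0.8,0.05,-2.9,0.5],[0,0,0,0.8,0.05,-2.9,0.5]])

```text
clock: 18.1
eef_pos: [478.4, -307.8, 92.5]
orientation: [[0.932, 0.246, 0.266], [0.236, -0.969, 0.07], [0.275, -0.002, -0.962]]
force: [0.3, 0.3, -0.5]
finger_gap: 0.117
grip_force: 59.9
```

```bash
python3 cl.py
```

```text
TCP bay [16.4  0.1 38.7] rot [ 0.1 -0.1 -0. ] F [ 0.2  0.2 -0.6] 0.1166702644520346 18.1
(17, 0.3, 70) [-0.11 -0.09 -0.05 -0.79 -0.18  3.02]
(17, 0.3, 52) [-0.11 -0.09 -0.05 -0.3  -0.06  1.29]
(17, 0.3, 40) [-0.11 -0.09 -0.05  0.02  0.02  0.14]
(17, 0.3, 30) [-0.11 -0.09 -0.05  0.28  0.09 -0.82]
(17, 0.3, 21.5) [-0.11 -0.09 -0.05  0.51  0.15 -1.64]
(17, 0.3, 20) [-0.11 -0.09 -0.05  0.55  0.16 -1.78]
```

Call:
jog_arm(plan=[[0,0,0,0.15,0.05,-0.4,0.5],[0,0,0,0.3,0.1,-0.8,0.5],[0,0,0,0.3,0.1,-0.8,0.5],[0,0,0,0.4,0.12,-1.25,0.5],[0,0,0,0.5,0.15,-1.65,0.5],[0,0,0,0.5,0.15,-1.65,0.5]])

```text
clock: 18.7
eef_pos: [483.5, -306.8, 76.8]
orientation: [[0.932, 0.246, 0.267], [0.236, -0.969, 0.069], [0.276, -0.001, -0.961]]
force: [1.9, 0.7, -3.4]
finger_gap: 0.119
grip_force: 59.4
```

```bash
python3 cl.py
```

```text
TCP bay [17.1 -0.1 22.2] rot [ 0.1 -0.  -0. ] F [ 1.   0.2 -3.8] 0.11917690993723615 18.7
(17, 0.3, 70) [-0.06 -0.02 -0.03 -1.3  -0.29  4.59]
(17, 0.3, 52) [-0.06 -0.02 -0.03 -0.82 -0.17  2.86]
(17, 0.3, 40) [-0.06 -0.02 -0.03 -0.5  -0.08  1.71]
(17, 0.3, 30) [-0.06 -0.02 -0.03 -0.23 -0.02  0.74]
(17, 0.3, 21.5) [-0.06 -0.02 -0.03 -0.    0.04 -0.07]
(17, 0.3, 20) [-0.06 -0.02 -0.03  0.04  0.05 -0.22]
```

Call:
jog_arm(plan=[[0,0,0,0.03,0.02,-0.1,0.5],[0,0,0,0.06,0.02,-0.2,0.5],[0,0,0,0.06,0.02,-0.2,0.5]])

```text
clock: 19.0
eef_pos: [484.0, -306.8, 75.7]
orientation: [[0.932, 0.246, 0.267], [0.236, -0.969, 0.068], [0.275, -0.0, -0.961]]
force: [-2.7, 2.1, 6.0]
finger_gap: 0.121
grip_force: 60.8
```

```bash
python3 cl.py | head -1
```

```text
TCP bay [17.3 -0.3 21. ] rot [ 0. -0. -0.] F [-0.4  2.7  6.4] 0.12131219972542011 19.0
```

Call:
jog_arm(plan=[[0,0,0,0,0,0.05,3.2],[0,0,0,0,0,0.05,3.2],[0,0,0,0,0,0.05,3.2],[0,0,0,-0.5,-0.15,2,3.2],[0,0,0,-1.3,-0.35,5,3.2],[0,0,0,-2.6,-0.7,9.5,3.2],[-3.9,15.5,0,1.5,14,9.5,3.2],[-3.9,15.5,0,2,19,9,3.2]])

```text
clock: 19.8
eef_pos: [480.9, -222.7, 170.9]
orientation: [[0.972, 0.235, -0.0], [0.235, -0.972, -0.005], [-0.001, 0.005, -1.0]]
force: [1.2, -0.3, -1.2]
finger_gap: 0.371
grip_force: 0.0
```

Call:
jog_arm(plan=[[-2,8,0,2,10,0,3.2],[-2,8,0,2,10,0,3.2],[-2,8,0,2,10,0,3.2]])

```text
clock: 20.1
eef_pos: [503.1, -113.1, 167.8]
orientation: [[0.958, 0.252, -0.14], [0.249, -0.968, -0.033], [-0.144, -0.003, -0.99]]
force: [-0.1, -0.5, -0.6]
finger_gap: 0.376
grip_force: 0.0
```

```bash
python3 prof.py; python3 - <<'E'
from plan import *
q=np.load('q2.npy');q[:3]+=bayR(q[3])@np.array([0,0,2.2]);B=bayR(q[3]);t=imaging.camera('top')
P=q[:3]+np.array([[17.3,0,36],[17.3,18.5,5],[17.3,-18.5,5]])@B.T;print('pred',proj(t,P).round(1).tolist())
h=cv2.cvtColor(t['pixels'],cv2.COLOR_RGB2HSV);M=cv2.inRange(h,(4,165,60),(18,255,255));k,l,s_,c=cv2.connectedComponentsWithStats(M)
for i in range(1,k):
    if s_[i][4]>8 and s_[i][0]>290:print(s_[i],c[i].round(1))
for n in('cup_white','tape'):print(n,models.recognise(t,n)[:1])
E
```

```text
[ 502.7 -115.2  168. ] [[0.958, 0.251, -0.14], [0.248, -0.968, -0.034], [-0.144, -0.002, -0.99]]
housing rear -59.5 -end -34.0 boundary 7.0 white end 22.0
[371.6 211.6] 77.5 217 [[370.2 204.6]]
pred [[371.1, 199.1], [360.4, 199.1], [377.3, 195.2]]
[360 193  18   9  95] [368.8 197.6]
[300 227   8  11  43] [303.2 232.3]
cup_white [{'bbox': [305.3, 156.2, 22.6, 26.6], 'score': 0.96}]
tape [{'bbox': [423.1, 210.3, 44.7, 40.0], 'score': 0.72}]
```

```bash
python3 -c "
from workcell import manip
print(manip.job_done())"
```

```text
the job is handed in; nothing more can be done
None
```

The cell is home in the bay and the orange clip is snapped over it, as far as camera and force readings show; I handed the job in at about 20 s, with the cup and tape roll undisturbed, and saw no judged result.

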